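Clamp a base plate in the tilted vise

TASK

Take the wide aluminium plate with the two bolt holes out of the wooden rack, and slide it, long edge down and roughly centred, into the narrow gap between the jaws of the tilted vise until it sits fully home on the bed. Then turn the vise crank clockwise (seen from the crank's side) until the jaw is tight on the plate, and let go. Leave the smaller plate in the rack and do not disturb the other things on the bench.

Things in the scene. Friction and masses are not known exactly. Their poses are not given: they have to be found in the camera images.
- plate: The work: flat aluminium plate, 120 mm long (its y), 100 mm high (its z), 10 mm thick (its x), about 0.3 kg, two 14 mm dark bolt holes 70 mm above its lower long edge. It starts upright in one of the two slots of the rack, long edge down. Origin: middle of the lower long edge (the 120 x 10 mm underside).
- offcut: The smaller plain plate, 70 mm long (y), 80 mm high (z), 10 mm thick (x), no holes, standing in the other rack slot; stays there. Origin: middle of its underside.
- rack: Fixed wooden plate rack, foot 170 (x) x 150 (y) x 12 mm, with two slots that run along its y, 140 mm long, 13 mm wide, centred at x = -45 and +45 mm. Slot floors at 12 mm, slot walls (15 mm thick) end at 52 mm height. Origin: centre of the underside.
- vise: Foot of the blue tilting vise, bolted to the bench (fixed), 200 x 130 mm. The jaws, bed and screw on it lean as one, 30 degrees. With the crank handle up the vise is 265 mm high. Origin: centre of the underside, the fixed jaw's origin is at x = -48, z = 100 mm from it, and the crank towards +x.
- fixed_jaw: Vise's fixed jaw and bed. Origin: on the bed (slot floor), 100 mm above the bench, at the foot of the jaw's face, mid-length. z: out of the slot, leaning 30 deg from vertical, away from the crank; x: along the screw, from this jaw to moving jaw and crank, rising 30 deg; y: level, along the jaws. A seated plate's lower edge is at z = 0. Jaw: x -34 to 0 mm, 130 mm long; bed to x = 105 mm.
- slot_mouth (a point): Point on the upper edge of the fixed jaw's flared lip, mid-length: x = -7, z = 50 mm in the fixed jaw's frame. On both jaws the faces rise straight from the bed to z = 38 mm, then copper lips flare outwards by 30 degrees (7 mm each side) up to z = 50 mm, as a lead-in.
- jaw: Moving jaw, the fixed one mirrored, 36 mm thick. Its face is at x = 13 mm in the fixed jaw's frame when the crank reads 0 (3 mm play on a 10 mm plate) and nears the fixed jaw by 1.59 mm per rad of crank. Origin: 13 mm from its face on the fixed jaw's side, at bed level (the fixed jaw's origin when the crank reads 0).
- crank (a joint): Vise crank, rad, 0 to 2.6 (stop), starts at 0 to 0.35; grows clockwise seen from the crank's side = closing. Axis: fixed jaw's x, at y = 0, z = 12 mm. At q the handle is at y = 60 sin(q-1.3), z = 12 + 60 cos(q-1.3) mm in that frame. Meets a 10 mm plate near 1.9 and jams tight on it near 2.0. Turns with about 4 N at the handle, stays where left.
- crank_grip (a point): On the axis of the crank's handle, 154 mm along the fixed jaw's x. The handle is a black free-turning sleeve, 20 mm thick, parallel to the screw, from x = 120 to 182 mm in the fixed jaw's frame; the crank arm is a steel bar at x = 109 to 119 mm, 60 mm from axis to handle.
- tape: Bystander: roll of tape lying flat, 90 mm across, 25 mm high. Origin: centre of the underside.
- bottle: Bystander: small bottle, 48 mm across, 100 mm high. Origin: centre of the underside.
- brush: Bystander: hand brush, 200 mm long, lying on the bench. Origin: centre of the underside.
Not all that is in view belongs to the job. Of the things shaped like the vise, the blue one is meant.

How it is judged:
By the outcome, as a careful person would: the job done as asked, in the order asked, and still so for the second after the job is handed in, with the robot touching nothing.
It also fails if it takes over 72 s, if anything falls off the work surface, if the arm or the gripper's body presses on something with over 40 N, if the wrist force passes 120 N, or if a joint passes its speed limit or range.

ROBOT

A 7-joint arm with a two-finger parallel gripper is mounted at the origin on the work surface. World frame = base frame: x ahead of the robot, y to its left, z up, the work surface at z = 0. Lengths are in m, angles in rad, forces in N, time in s.
With the tool pointing down it reaches from about 0.4 to 0.875 m from the base axis. Payload 19.3 kg.
Tool frame: the origin (TCP) lies at the very end of the fingers, on their centre line; the grasp point (between the pads) lies 19 mm behind it; z points along the fingers, y is the direction in which the jaws open and shut (so a half turn about z gives the same grasp; the last joint's range is limited). The gripper opens to 85 mm and grips with 20 to 120 N. Pads are 22 mm wide; open, the fingers measure 114 mm over their backs; the gripper's body (76 mm by 85 mm) begins 54 mm behind the grasp point. The pads swing forward as they close: fully open they stand 13 mm farther back than shut.
Start: joints at [1.177, 0.521, -0.036, 1.599, 0.021, 1.021, -0.113], TCP at [0.199, -0.593, 0.231] pointing down, gripper open.
Joint ranges: [-2.91, 2.91], [-0.3, 2.13], [-1.5, 1.42], [0.17, 2.43], [-1.26, 4.41], [0.16, 1.93], [-2.52, 2.52]. Speed limits (rad/s): [1.89, 1.89, 2.39, 2.39, 3.01, 3.01, 3.01].

INTERFACE

Orientations are given as [roll, pitch, yaw] about the fixed x, y, z axes, in that order (R = Rz(yaw) Ry(pitch) Rx(roll)).
In Python, from workcell import bot, vision, job_done gives the robot as it stands.
- The arm moves only by the tool arm_command, never from a script. Its arguments are lists of equal length, an entry for each row: "gripper": the finger opening in cm, from 0 to 8.54; "slide": the shift along the tool's x, y, z in cm, a list of three; "turn": the turn, a rotation vector about the tool's x, y, z in degrees, a list of three. A call has 1 to 5 rows; each row is the pose to reach, as a shift and turn from the pose commanded when the call began, along the tool's axes at that moment; what a row does not reach only later rows make up. A row lasts 1/8 s, in which the tool goes at most 62.5 mm and 10.7 degrees, less where a joint would pass 70% of its speed; a pose out of reach is approached as far as the arm can. A call with a gripper value outside its range is refused whole. The fingers move at their own pace and stop on an object; "force" is the grip in N (left out, the last holds). Time passes only in rows, so rows that repeat a pose let the fingers close. It gives the time, the measured TCP pose, the force and the opening at its end, in the units of the state.
- bot.observe(): the state, without advancing time (a new reading comes with each control period).
- vision.grab_frame(name): name is "scene" or "side" or "wrist"; returns the picture (384x512x3 uint8, blue, green, red); there is no depth.
- vision.camera_model(name): a dict with "mtx" (3x3 intrinsics, pixels), "k1" (the pictures are not rectified: a ray, as slopes to the right and down, at radius r is drawn at 1 + k1 r^2 times it, then the intrinsics apply), "T" (4x4, takes a point from camera to world coordinates). Camera axes: x right, y down, z forward; pixel columns grow to the right and rows downward; lengths in m; the calibration is good to about 2 mm. A picture is of the moment at which its call begins: read the wrist's pose just before it. camera_model takes no time and is no camera call; for the wrist camera it gives the pose at the moment of the call.
- job_done(): hands the job in, once; it reports no verdict.
The state is a dict: "clock": time; "qpos": joint angles; "qd": joint speeds; "joint_efforts": joint torques, N m; "position": TCP position; "tool_rot": TCP orientation; "force": force on the tool from outside, world axes, zero at the start; "moment": the same for the moment, N m; "grip_width": finger opening in m.
Only numpy, scipy, OpenCV 4.12 (cv2) and the standard library are available. Lean on these libraries where they do the work, as an engineer would, in place of code of your own. Each camera call takes 0.05 s, during which the arm holds its last target. There are 200 camera calls.

## Working session

There is one attempt and no reset: what is moved stays moved. The work goes in short steps, Python scripts to look and compute and a tool call to move; the robot and the scene stay as the last step left them, time stands still between calls to the robot, and variables do not carry over. Pictures are saved under pics/ and viewed, about 8 in all and at most 12, crops included, and the job is handed in when it is done.

Besides the shell and the picture viewer there is one more tool, called as name(argument=value, ...) on one line, values as JSON. arm_command: Moves the arm, as the interface text tells. Its arguments: {"type":"object","properties":{"gripper":{"type":"array","items":{"type":"number"}},"slide":{"type":"array","items":{"type":"array","items":{"type":"number"}}},"turn":{"type":"array","items":{"type":"array","items":{"type":"number"}}},"force":{"type":"number"}},"required":["gripper","slide","turn"]}

```bash
mkdir -p pics; ls; python3 - <<'E'
from workcell import bot, vision
import cv2,numpy as np
s=bot.observe();print({k:np.round(v,3).tolist() for k,v in s.items()})
for n in ["scene","side"]:
    cv2.imwrite(f"pics/{n}0.png",cv2.resize(vision.grab_frame(n),(800,600),interpolation=cv2.INTER_CUBIC))
    m=vision.camera_model(n);print(n,np.round(m['mtx'],1).tolist(),m['k1'],np.round(m['T'],3).tolist())
E
```

```text
pics
{'clock': 0.0, 'qpos': [1.177, 0.522, -0.036, 1.6, 0.021, 1.021, -0.113], 'qd': [0.0, 0.0, 0.001, 0.001, 0.0, 0.001, 0.002], 'joint_efforts': [-0.0, -92.713, 1.979, -36.995, 0.018, 0.008, -0.0], 'position': [0.199, -0.592, 0.231], 'tool_rot': [-3.14, 0.0, 0.324], 'force': [1.037, 0.727, -0.087], 'moment': [0.0, 0.046, 0.043], 'grip_width': 0.086}
scene [[413.9, 0.0, 250.0], [0.0, 413.9, 198.4], [0.0, 0.0, 1.0]] -0.08799617983571538 [[-0.536, 0.646, -0.544, 1.236], [0.844, 0.42, -0.332, 0.327], [0.014, -0.637, -0.771, 1.115], [0.0, 0.0, 0.0, 1.0]]
side [[487.4, 0.0, 253.9], [0.0, 487.4, 196.4], [0.0, 0.0, 1.0]] -0.11817217913986976 [[-0.755, -0.39, 0.527, -0.16], [-0.655, 0.47, -0.591, 0.69], [-0.017, -0.792, -0.611, 0.953], [0.0, 0.0, 0.0, 1.0]]
```

View pics/scene0.png

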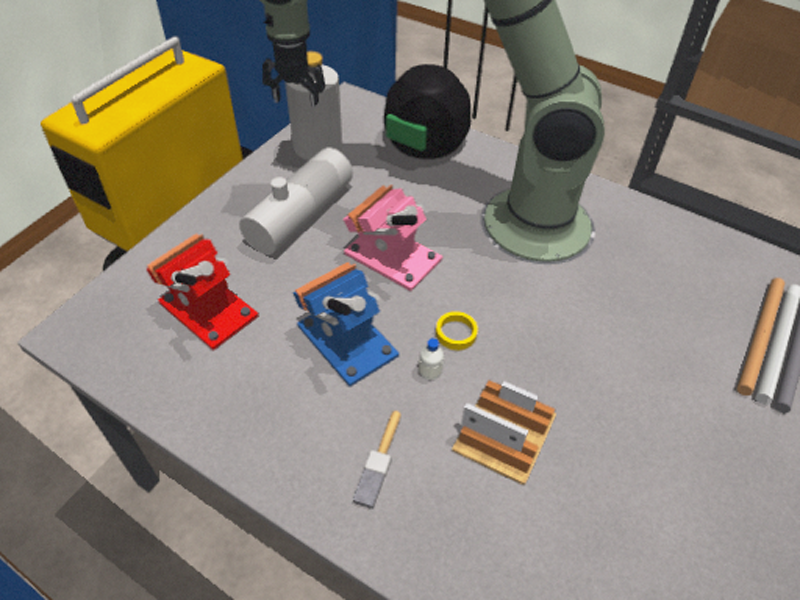

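View pics/side0.png

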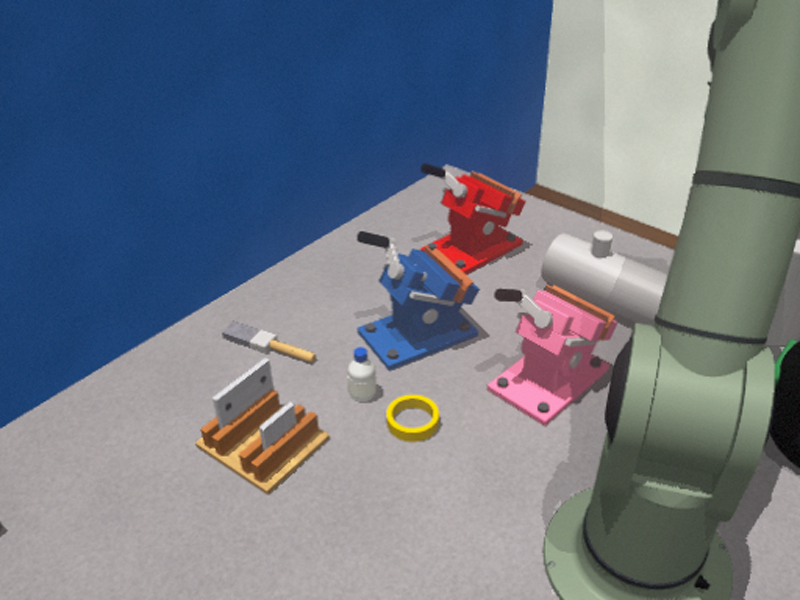

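Scene view: three vises, red at (205,290), pink at (392,235) and blue at (347,325). Blue is the one meant. The two-hole plate is at scene (495,427) and side (244,393), and the offcut at scene (518,396). Next I'll enlarge both views.

```bash
cat > h.py <<'E'
import numpy as np,cv2
from scipy.spatial.transform import Rotation as Ro
from scipy.optimize import least_squares
from workcell import bot,vision
def ray(m,px):
    K=np.array(m['mtx']);d=(np.array(px,float)-K[:2,2])/[K[0,0],K[1,1]]
    u=d.copy()
    for _ in range(20): u=d/(1+m['k1']*(u@u))
    T=np.array(m['T']);v=T[:3,:3]@[*u,1];return T[:3,3],v/np.linalg.norm(v)
def proj(m,P):
    T=np.array(m['T']);p=(np.atleast_2d(P)-T[:3,3])@T[:3,:3];u=p[:,:2]/p[:,2:]
    u=u*(1+m['k1']*(u**2).sum(1,keepdims=True));K=np.array(m['mtx']);return u*[K[0,0],K[1,1]]+K[:2,2]
def tri(obs):
    A=0;b=0;L=[ray(*o) for o in obs]
    for o,v in L: M=np.eye(3)-np.outer(v,v);A=A+M;b=b+M@o
    X=np.linalg.solve(A,b);return X,[round(1e3*np.linalg.norm(np.cross(X-o,v)),1) for o,v in L]
def crop(im,x,y,w,h,s):
    # s px per px, with ticks every 10 px
    c=cv2.resize(im[y:y+h,x:x+w],None,fx=s,fy=s,interpolation=cv2.INTER_CUBIC)
    for i in range(0,w,10): cv2.line(c,(int(i*s),0),(int(i*s),6 if (x+i)%50 else 14),(0,255,255),1)
    for i in range(0,h,10): cv2.line(c,(0,int(i*s)),(6 if (y+i)%50 else 14,int(i*s)),(0,255,255),1)
    return c
E
python3 - <<'E'
from h import *
a=vision.grab_frame("scene");b=vision.grab_frame("side")
c=np.vstack([np.hstack([crop(a,280,235,80,75,5),crop(a,180,165,80,75,5)][:2]),
 np.hstack([crop(b,120,225,100,75+15,4)[:300],crop(b,220,140,100,90,4)[:300]])[:225*1+75]])
print(c.shape);cv2.imwrite("pics/c1.png",c[:600,:800])
cv2.imwrite("pics/c1.png",np.vstack([cv2.resize(c[:375],(640,300),interpolation=cv2.INTER_AREA).copy() if 0 else c[:300],c[375:675]]))
E
```

```text
(675, 800, 3)
```

View pics/c1.png

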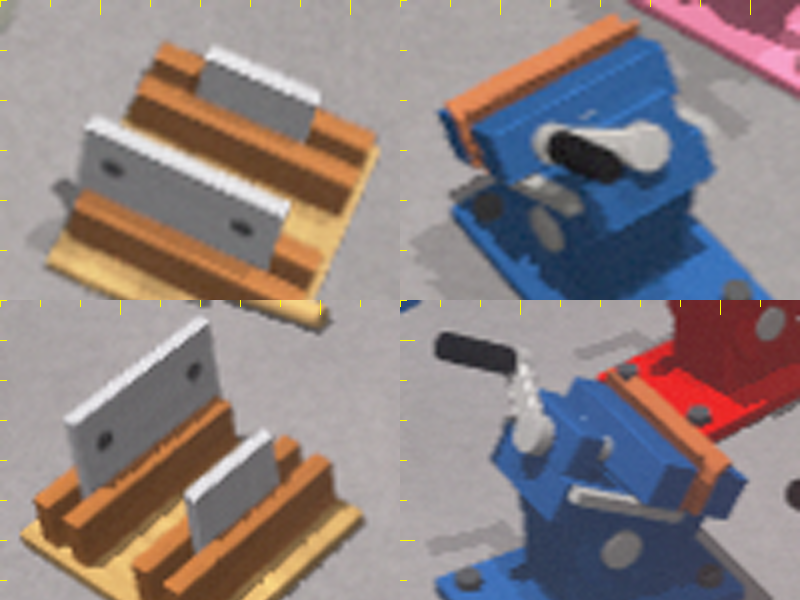

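Crop check: the plate with two dark holes is at scene crop (112,168) and (242,227), and the smaller plate has no holes. The blue vise's handle is black, at scene crop (585,155) and side crop (475,352). Now I'll triangulate.

```bash
python3 - <<'E'
from h import *
a=vision.camera_model("scene");b=vision.camera_model("side")
def t(n,p,q):
    X,e=tri([(a,p),(b,q)]);print(n,np.round(X,4),e);return X
s=1.5625
A=t("plate top -y",(298.2,259.6),(171.5,230.5));B=t("plate top +y",(337.2,276.4),(136.5,255.3))
print("len",np.linalg.norm(B-A),"yaw of plate y",np.degrees(np.arctan2(*(B-A)[1::-1])))
t("off top-",(280+212/5,235+52/5),(120+268/4,225+132/4));t("off top+",(280+315/5,235+98/5),(120+190/4,225+192/4))
c1=t("foot +x a",(350/s,381/s),(358/s,330/s));c2=t("foot +x b",(398/s,353/s),(393/s,368/s))
h1=t("handle outer",(222.4,198),(230,151.75))
h0=t("handle inner",(210.5,193.5),(248,155.5))
l1=t("lip end -y?",(180+45/5,165+110/5),(220+212/4,140+75/4));l2=t("lip end +y?",(180+235/5,165+25/5),(220+330/4,140+170/4))
def model(p):
    x,y,w,q=p;Rv=Ro.from_euler('z',w).as_matrix()
    F=Ro.from_euler('y',-30,degrees=True).as_matrix() # x rising
    f=lambda P:np.array([x,y,0])+Rv@(np.array([-.048,0,.1])+F@np.array(P))
    g=lambda P:np.array([x,y,0])+Rv@np.array(P)
    hy,hz=.06*np.sin(q-1.3),.012+.06*np.cos(q-1.3)
    return [f([.182,hy,hz]),f([.12,hy,hz])],[g([.1,-.065,.012]),g([.1,.065,.012])]
def res(p):
    H,C=model(p);r=[]
    for m,k in((a,[(222.4,198),(210.5,193.5)]),(b,[(230,151.75),(248,155.5)])): r.append(proj(m,H)-k)
    for m,k in((a,[(350/s,381/s),(398/s,353/s)]),(b,[(358/s,330/s),(393/s,368/s)])):
        r.append(proj(m,C)-k)
    return np.ravel(r)
d=c2-c1;w=np.arctan2(-d[0],d[1]);c=(c1+c2)/2-.1*np.array([np.cos(w),np.sin(w),0])
o=least_squares(res,[c[0],c[1],w,.2],loss='soft_l1');print("vise x,y,yawdeg,q",o.x[:2],np.degrees(o.x[2]),o.x[3]);print(np.round(res(o.x).reshape(-1,2),1).tolist())
E
```

```text
plate top -y [0.6392 0.1238 0.1071] [np.float64(3.0), np.float64(3.0)]
plate top +y [0.6323 0.2429 0.1117] [np.float64(1.0), np.float64(1.0)]
len 0.11941191224084559 yaw of plate y 93.32719080913506
off top- [0.547  0.1572 0.0901] [np.float64(3.7), np.float64(3.7)]
off top+ [0.5445 0.2233 0.0914] [np.float64(2.9), np.float64(2.9)]
foot +x a [ 0.6611 -0.1176  0.0116] [np.float64(0.5), np.float64(0.5)]
foot +x b [ 0.5416 -0.0798  0.004 ] [np.float64(3.6), np.float64(3.6)]
handle outer [ 0.6497 -0.1226  0.2266] [np.float64(0.8), np.float64(0.8)]
handle inner [ 0.6329 -0.1779  0.1936] [np.float64(0.7), np.float64(0.7)]
lip end -y? [ 0.6165 -0.2745  0.1428] [np.float64(2.0), np.float64(2.0)]
lip end +y? [ 0.4796 -0.23    0.1349] [np.float64(6.3), np.float64(6.3)]
vise x,y,yawdeg,q [ 0.5707557  -0.19370799] 72.4831285745855 0.20824424204372738
[[-0.4, -0.5], [0.7, -0.1], [0.5, 0.5], [-0.7, 0.4], [-0.3, 0.4], [0.2, -2.7], [-0.2, -0.5], [-0.5, -0.6]]
```

```bash
cat >> h.py <<'E'
VX,VY,VW=0.5708,-0.1937,np.radians(72.48)
def jawframe():
    R=Ro.from_euler('z',VW).as_matrix()@Ro.from_euler('y',-30,degrees=True).as_matrix()
    o=np.array([VX,VY,0])+Ro.from_euler('z',VW).as_matrix()@[-.048,0,.1]
    return o,R
def go(*targets):
    """each target: (pos, Rotation or None); prints total slide(cm), turn(deg) in present tool axes"""
    s=bot.observe();p=s['position'];R=Ro.from_euler('xyz',s['tool_rot'])
    print('now',round(float(s['clock']),2),np.round(p,4),np.round(np.degrees(s['tool_rot']),1),'w',round(float(s['grip_width']),4),'F',np.round(s['force'],1))
    pr=np.array(p);
    for P,Q in targets:
        Q=R if Q is None else Q
        sl=R.inv().apply(np.array(P)-p)*100;tu=np.degrees((R.inv()*Q).as_rotvec())
        print('slide',np.round(sl,2).tolist(),'turn',np.round(tu,1).tolist())
def down(yawdeg): return Ro.from_euler('xyz',[180,0,yawdeg],degrees=True)
E
python3 - <<'E'
from h import *
o,R=jawframe();print(o,R[:,2])
go(((.199,-.593,.36),None),((.45,-.42,.36),down(50)),((.60,-.1,.36),down(75)),((.636,.183,.30),down(93.3)))
E
```

```text
[ 0.55635014 -0.23947337  0.1       ] [-0.15051935 -0.47680596  0.8660254 ]
now 0.2 [ 0.1988 -0.5923  0.2309] [-180.     0.    18.6] w 0.0854 F [-0.1  0.3 -0.8]
slide [-0.0, 0.06, -12.91] turn [0.0, 0.0, 0.0]
slide [29.3, -8.35, -12.9] turn [-0.0, -0.0, -31.4]
slide [53.7, -33.92, -12.88] turn [-0.0, -0.0, -56.4]
slide [66.12, -59.6, -6.87] turn [-0.0, -0.0, -74.7]
```

arm_command(gripper=[8.5,8.5,8.5,8.5,8.5], slide=[[0,0,-6],[0,0,-12],[5,-1,-13],[11,-3,-13],[17,-5,-13]], turn=[[0,0,0],[0,0,0],[0,0,-8],[0,0,-16],[0,0,-24]])

```text
clock: 0.82
position: [0.3441, -0.4907, 0.3614]
tool_rot: [3.141, 0.0, 0.747]
force: [1.3, -1.1, -0.2]
grip_width: 0.0852
```

```bash
python3 - <<'E'
from h import *
go(((.45,-.42,.36),down(50)),((.60,-.1,.36),down(75)),((.636,.183,.30),down(93.3)))
E
```

```text
now 0.82 [ 0.3441 -0.4907  0.3614] [180.    0.   42.8] w 0.0852 F [ 1.3 -1.1 -0.2]
slide [12.57, 2.01, 0.14] turn [0.0, 0.0, -7.2]
slide [45.32, -11.29, 0.13] turn [0.0, 0.0, -32.2]
slide [67.18, -29.61, 6.13] turn [0.0, 0.0, -50.5]
```

arm_command(gripper=[8.5,8.5,8.5,8.5,8.5], slide=[[6,1,0],[12,1,0],[18,-1,0],[24,-2.5,0],[30,-5,0]], turn=[[0,0,-4],[0,0,-8],[0,0,-14],[0,0,-20],[0,0,-26]])

```text
clock: 1.45
position: [0.5299, -0.2528, 0.3611]
tool_rot: [-3.141, -0.0, 1.2]
force: [0.5, -0.1, 0.2]
grip_width: 0.0848
```

```bash
python3 - <<'E'
from h import *
go(((.60,-.1,.36),down(80)),((.636,.183,.30),down(93.3)))
E
```

```text
now 1.45 [ 0.5299 -0.2528  0.3611] [-180.    -0.    68.7] w 0.0848 F [ 0.5 -0.1  0.2]
slide [16.78, 1.0, 0.11] turn [-0.0, -0.0, -11.3]
slide [44.46, -5.91, 6.11] turn [-0.0, -0.0, -24.6]
```

```bash
python3 - <<'E'
from h import *
m=vision.camera_model("wrist");im=vision.grab_frame("wrist")
np.savez("pics/w1.npz",mtx=m['mtx'],T=m['T'],k1=m['k1'])
cv2.imwrite("pics/w1.png",cv2.resize(im,(800,600),interpolation=cv2.INTER_CUBIC))
print(np.round(m['T'],3).tolist())
E
```

```text
[[0.932, -0.346, -0.109, 0.557], [-0.363, -0.888, -0.281, -0.18], [0.0, 0.302, -0.953, 0.504], [0.0, 0.0, 0.0, 1.0]]
```

View pics/w1.png

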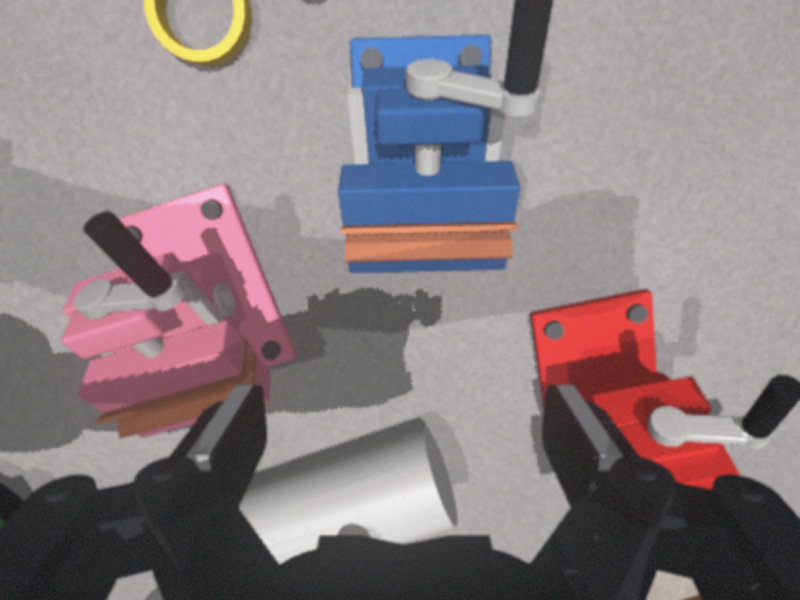

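arm_command(gripper=[7,6.5,6,6,6], slide=[[6,0,0],[12,0,0],[18,0,0],[24,-1,0],[30,-3,0]], turn=[[0,0,-4],[0,0,-8],[0,0,-12],[0,0,-16],[0,0,-20]])

```text
clock: 2.12
position: [0.611, 0.0365, 0.3609]
tool_rot: [-3.141, -0.0, 1.547]
force: [0.8, -0.5, 0.1]
grip_width: 0.0599
```

```bash
python3 - <<'E'
from h import *
go(((.636,.183,.25),down(93.3)))
E
```

```text
now 2.12 [0.611  0.0365 0.3609] [-180.    -0.    88.6] w 0.0599 F [ 0.8 -0.5  0.1]
slide [14.7, 2.16, 11.09] turn [-0.0, -0.0, -4.7]
```

Wrist view: blue vise at centre. The fixed lip's edge runs (347,261)–(511,257), the moving lip's edge is just above at y≈228, and the handle is at (525,60). Now I'll refine the vise fit while moving on to the rack.

arm_command(gripper=[6,6,6,6], slide=[[6,1,4],[12,2,8],[14.7,2.2,11],[14.7,2.2,11]], turn=[[0,0,-2],[0,0,-4],[0,0,-4.7],[0,0,-4.7]])

```text
clock: 2.62
position: [0.6345, 0.1848, 0.2477]
tool_rot: [-3.136, -0.001, 1.633]
force: [-0.2, -0.7, 0.7]
grip_width: 0.0603
```

```bash
python3 - <<'E'
from h import *
m=vision.camera_model("wrist");im=vision.grab_frame("wrist")
np.savez("pics/w2.npz",mtx=m['mtx'],T=m['T'],k1=m['k1'])
cv2.imwrite("pics/w2.png",cv2.resize(im,(800,600),interpolation=cv2.INTER_CUBIC))
go(((.636,.183,.25),down(93.3)))
a=vision.camera_model("scene");b=vision.camera_model("side");w=np.load("pics/w1.npz");w={k:w[k] for k in w.files}
s=1.5625
def model(p):
    x,y,yw,q=p;Rv=Ro.from_euler('z',yw).as_matrix();F=Ro.from_euler('y',-30,degrees=True).as_matrix()
    f=lambda P:np.array([x,y,0])+Rv@(np.array([-.048,0,.1])+F@np.array(P))
    g=lambda P:np.array([x,y,0])+Rv@np.array(P)
    hy,hz=.06*np.sin(q-1.3),.012+.06*np.cos(q-1.3)
    mx=.02-.00159*q
    return [f([.182,hy,hz]),f([.12,hy,hz])],[g([.1,-.065,.012]),g([.1,.065,.012])],[f([-.007,.065,.05]),f([-.007,-.065,.05]),f([mx,.065,.05]),f([mx,-.065,.05])]
def res(p):
    H,C,L=model(p);r=[proj(a,H)-[(222.4,198),(210.5,193.5)],proj(b,H)-[(230,151.75),(248,155.5)],
    proj(a,C)-np.array([(350,381),(398,353)])/s,proj(b,C)-np.array([(358,330),(393,368)])/s,
    proj(w,[C[1],C[0]])-np.array([(352,38),(491,36)])/s,proj(w,L)-np.array([(345,261),(512,257),(342,228),(517,225)])/s]
    return np.vstack(r).ravel()
o=least_squares(res,[VX,VY,VW,.2],loss='soft_l1');print(o.x[:2],np.degrees(o.x[2]),o.x[3]);print(np.round(res(o.x).reshape(-1,2),1).tolist())
E
```

```text
now 2.67 [0.6356 0.1825 0.2496] [-179.8    0.    93.4] w 0.0601 F [ 1.6 -0.8  0.3]
slide [0.04, 0.04, -0.04] turn [-0.2, 0.0, 0.1]
[ 0.57165183 -0.19052202] 70.01098086679954 0.23248742352337198
[[-1.2, -0.1], [0.6, -0.2], [-0.2, -0.3], [-0.9, -0.0], [-1.3, 1.2], [0.4, -0.9], [-1.0, -1.2], [-3.1, -0.7], [-1.6, 0.2], [-0.1, -0.7], [-0.3, -0.7], [0.3, -0.5], [-0.9, 3.4], [0.5, 2.8]]
```

View pics/w2.png

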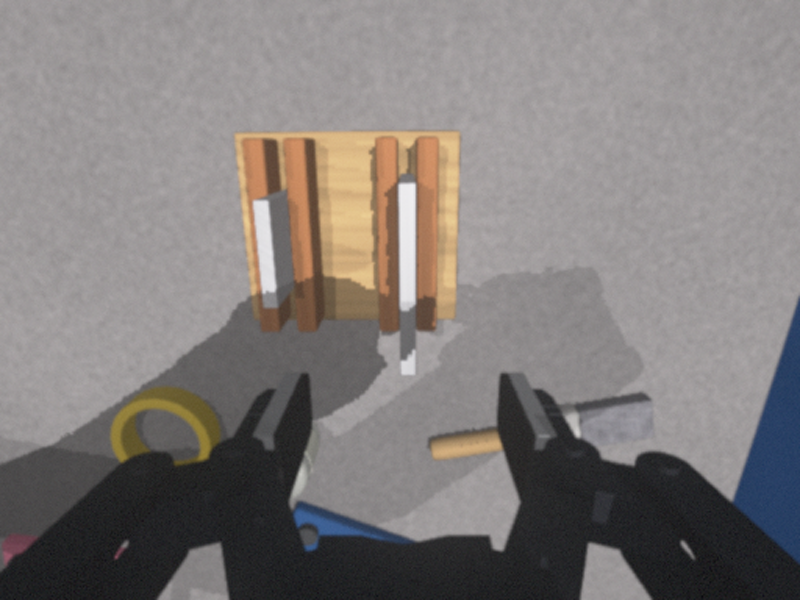

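Wrist view: the plate's top face runs from (407,181) to (408,374), centred between the fingers (305 and 503). The offcut is at (268,250).

```bash
python3 - <<'E'
from h import *
w=np.load("pics/w2.npz");w={k:w[k] for k in w.files};E=[]
for p in((407,181),(408,374)):
    o,v=ray(w,np.array(p)/1.5625);E.append(o+v*(.112-o[2])/v[2]);print(E[-1])
d=E[0]-E[1];yw=np.degrees(np.arctan2(d[1],d[0]));c=(E[0]+E[1])/2;print(c,np.linalg.norm(d),yw)
go(((c[0],c[1],.080),down(yw)))
E
```

```text
[0.63115386 0.24330989 0.112     ]
[0.63942296 0.12326856 0.112     ]
[0.63528841 0.18328923 0.112     ] 0.12032580556928461 93.94062415442676
now 2.67 [0.6356 0.1825 0.2496] [-179.8    0.    93.4] w 0.0601 F [ 1.6 -0.8  0.3]
slide [0.08, 0.02, 16.96] turn [-0.2, 0.0, -0.6]
```

arm_command(gripper=[6,6,6,6,6], slide=[[0.1,0,5],[0.1,0,10],[0.1,0,14],[0.1,0,17],[0.1,0,17]], turn=[[0,0,-0.5],[0,0,-0.5],[0,0,-0.5],[0,0,-0.5],[0,0,-0.5]])

```text
clock: 3.3
position: [0.6361, 0.1806, 0.0804]
tool_rot: [-3.14, 0.001, 1.635]
force: [-0.0, 0.3, 1.4]
grip_width: 0.06
```

arm_command(gripper=[3,0.5,0.5,0.5,0.5], slide=[[0,0,0],[0,0,0],[0,0,0],[0,0,0],[0,0,0]], turn=[[0,0,0],[0,0,0],[0,0,0],[0,0,0],[0,0,0]], force=60)

```text
clock: 3.92
position: [0.6367, 0.1822, 0.0827]
tool_rot: [3.141, 0.0, 1.636]
force: [-3.8, -1.7, 11.1]
grip_width: 0.0092
```

arm_command(gripper=[0.5,0.5,0.5,0.5,0.5], slide=[[0,0,-3],[0,0,-8],[0,0,-14],[0,0,-20],[0,0,-26]], turn=[[0,0,0],[0,0,0],[0,0,0],[0,0,0],[0,0,0]])

```text
clock: 4.55
position: [0.6359, 0.182, 0.3437]
tool_rot: [3.141, -0.0, 1.636]
force: [1.5, -0.1, -3.1]
grip_width: 0.0093
```

```bash
python3 - <<'E'
from h import *
s=bot.observe();print(np.round(s['qpos'],2))
go(((.6,.0,.36),down(116)))
E
```

```text
[-0.04  0.54 -0.55  1.32  0.28  1.35 -0.51]
now 4.55 [0.6359 0.182  0.3437] [180.   -0.   93.8] w 0.0093 F [ 1.5 -0.1 -3.1]
slide [-17.93, -4.78, -1.63] turn [0.0, 0.0, -22.2]
```

```bash
cat >> h.py <<'E'
def vfit(extra_w, wt):
    """refit vise with first cams + list of (cam, [jaw-frame pts], px)"""
E
python3 - <<'E'
from h import *
a=vision.camera_model("scene");b=vision.camera_model("side");w=np.load("pics/w1.npz");w={k:w[k] for k in w.files};s=1.5625
def res(p):
    x,y,yw=p;Rv=Ro.from_euler('z',yw).as_matrix();F=Ro.from_euler('y',-30,degrees=True).as_matrix()
    f=lambda P:np.array([x,y,0])+Rv@(np.array([-.048,0,.1])+F@np.array(P))
    g=lambda P:np.array([x,y,0])+Rv@np.array(P)
    mx=.0197
    return (proj(w,[g([.1,.065,.012]),g([.1,-.065,.012]),f([-.007,.065,.05]),f([-.007,-.065,.05]),f([mx,.065,.05]),f([mx,-.065,.05])])-np.array([(352,38),(491,36),(345,261),(512,257),(342,232),(517,229)])/s).ravel()
o=least_squares(res,[VX,VY,VW]);print('wrist only',o.x[:2],np.degrees(o.x[2]),np.round(res(o.x).reshape(-1,2),1).tolist())
go(((.60,0,.42),down(116)),((.54,-.2,.42),down(135)))
E
```

```text
wrist only [ 0.57211737 -0.19088946] 69.6968870059961 [[-0.9, 0.1], [0.7, -0.3], [-0.2, -0.9], [0.4, -0.1], [-0.7, 0.6], [0.7, 0.6]]
now 4.55 [0.6359 0.182  0.3437] [180.   -0.   93.8] w 0.0093 F [ 1.5 -0.1 -3.1]
slide [-17.93, -4.78, -7.63] turn [0.0, 0.0, -22.2]
slide [-37.49, -12.08, -7.63] turn [0.0, 0.0, -41.2]
```

arm_command(gripper=[0.5,0.5,0.5,0.5,0.5], slide=[[-3,-1,-4],[-8,-2,-7.6],[-13,-3.5,-7.6],[-18,-4.8,-7.6],[-23,-6.5,-7.6]], turn=[[0,0,-4],[0,0,-10],[0,0,-16],[0,0,-22],[0,0,-28]])

```text
clock: 5.18
position: [0.5858, -0.0531, 0.4175]
tool_rot: [-3.141, 0.0, 2.128]
force: [1.5, -0.4, -4.2]
grip_width: 0.0093
```

```bash
sed -i 's/^VX,VY,VW=.*/VX,VY,VW=0.5721,-0.1909,np.radians(69.8)/;/^def vfit/,$d' h.py
cat >> h.py <<'E'
def vis(x,y,z,extra=0):
    """tool pose: TCP at jaw-frame mm, tool z=-jaw z, tool x=jaw y; extra: yaw deg about jaw z"""
    o,R=jawframe();Q=Ro.from_matrix(np.column_stack([R[:,1],R[:,0],-R[:,2]]))
    return o+R@(np.array([x,y,z])/1e3),Q
E
python3 - <<'E'
from h import *
s=bot.observe();print(np.round(s['qpos'],2))
print(vis(6.3,0,220)[0])
go(((.54,-.2,.42),down(135)),vis(6.3,0,230))
E
```

```text
[ 0.42  0.38 -0.63  1.4   0.22  1.43  0.36]
[ 0.51942682 -0.33406152  0.29367559]
now 5.17 [ 0.5858 -0.0531  0.4175] [-180.    0.  122.] w 0.0093 F [ 1.5 -0.4 -4.2]
slide [-10.04, -11.66, -0.24] turn [-0.0, 0.0, -13.0]
slide [-20.63, -20.89, 11.53] turn [-28.9, 9.9, -37.0]
```

arm_command(gripper=[0.5,0.5,0.5,0.5,0.5], slide=[[-4,-4,0],[-8,-8,0],[-12,-12,1],[-16,-16,3],[-19,-19,5]], turn=[[-5,1.7,-6.5],[-10,3.4,-13],[-16,5.5,-20],[-22,7.5,-28],[-27,9.2,-35]])

```text
clock: 5.8
position: [0.5245, -0.3139, 0.3686]
tool_rot: [2.655, -0.005, 2.748]
force: [2.2, 0.3, -4.8]
grip_width: 0.0093
```

```bash
python3 - <<'E'
from h import *
s=bot.observe();print(np.round(s['qpos'],2))
go(vis(6.3,0,190))
E
```

```text
[ 1.14  0.58 -0.76  1.36 -0.1   1.38  1.66]
now 5.8 [ 0.5245 -0.3139  0.3686] [152.1  -0.3 157.5] w 0.0093 F [ 2.2  0.3 -4.8]
slide [-0.29, -5.21, 8.66] turn [-2.1, 0.9, -2.2]
```

arm_command(gripper=[0.5,0.5,0.5,0.5], slide=[[-0.3,-3,2],[-0.3,-5.2,5],[-0.3,-5.2,8.7],[-0.3,-5.2,8.7]], turn=[[-2.1,0.9,-2.2],[-2.1,0.9,-2.2],[-2.1,0.9,-2.2],[-2.1,0.9,-2.2]])

```text
clock: 6.3
position: [0.5241, -0.317, 0.2645]
tool_rot: [2.619, -0.008, 2.787]
force: [-0.0, -0.2, -2.6]
grip_width: 0.0091
```

```bash
python3 - <<'E'
from h import *
m=vision.camera_model("wrist");im=vision.grab_frame("wrist")
np.savez("pics/w3.npz",mtx=m['mtx'],T=m['T'],k1=m['k1'])
A=cv2.resize(im,(800,600),interpolation=cv2.INTER_CUBIC);cv2.imwrite("pics/w3.png",A)
go(vis(6.3,0,140))
E
```

```text
now 6.35 [ 0.5246 -0.318   0.2661] [150.1  -0.3 159.6] w 0.0093 F [-0.1 -0.5 -2.8]
slide [-0.09, -0.07, 4.77] turn [-0.1, -0.2, -0.3]
```

View pics/w3.png

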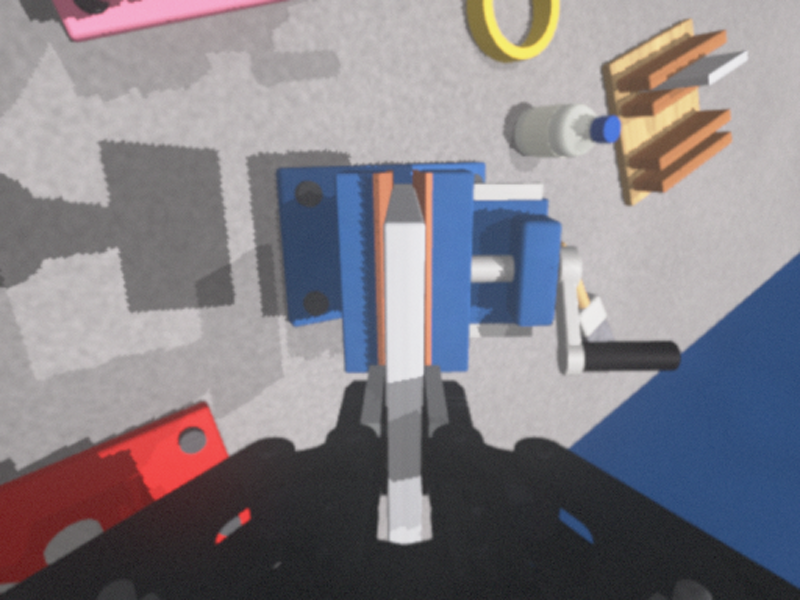

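Wrist view at the vise: the plate's top face is centred at x≈405 (y 222–540). The lips' outer edges are at x≈374 and 432 at the far end (y 172) and 378 and 432 at the near end (y 364). So the plate sits over the gap and is nearly parallel to it.

```bash
python3 - <<'E'
from h import *
w=np.load("pics/w3.npz");w={k:w[k] for k in w.files};s=1.5625
def frame(p):
    x,y,yw=p;Rv=Ro.from_euler('z',yw).as_matrix();F=Ro.from_euler('y',-30,degrees=True).as_matrix()
    return np.array([x,y,0])+Rv@[-.048,0,.1],Rv@F
def res(p):
    o,R=frame(p);mx=.0197
    L=np.array([[-.007,.065,.05],[-.007,-.065,.05],[mx,.065,.05],[mx,-.065,.05]])
    return (proj(w,o+L@R.T)-np.array([(374,172),(377,366),(432,172),(432,366)])/s).ravel()
f=least_squares(res,[VX,VY,VW]);o,R=frame(f.x);print(f.x[:2],np.degrees(f.x[2]),np.round(res(f.x),1))
st=bot.observe();p=st['position'];Q=Ro.from_euler('xyz',st['tool_rot'])
print('tcp in jaw mm',R.T@(p-o)*1e3);print('tool in jaw',np.round(R.T@Q.as_matrix(),3).tolist())
# plate: far bottom corners and top edge in jaw frame, intersect tool plane z (+70 / -30 mm)
for n,px,z in(('bot far',(403,186),.070),('top far',(404.5,222),-.030),('top near',(404.5,540),-.030)):
    c,v=ray(w,np.array(px)/s);Tc=Q.inv().apply(c-p);Tv=Q.inv().apply(v);X=Tc+Tv*(z-Tc[2])/Tv[2]
    print(n,'tool mm',np.round(X*1e3,1),'jaw mm',np.round(R.T@(p+Q.apply(X)-o)*1e3,1))
E
```

```text
[ 0.56744416 -0.18720093] 70.631899692882 [ 3.1 -4.   5.7  5.7 -3.6 -4.6 -2.9  5.3]
tcp in jaw mm [  5.4254541   -2.96458665 188.63989178]
tool in jaw [[0.018, 1.0, -0.002], [1.0, -0.018, -0.004], [-0.004, -0.002, -1.0]]
bot far tool mm [62.4  0.1 70. ] jaw mm [  6.6  59.2 118.4]
top far tool mm [ 62.    0.5 -30. ] jaw mm [  7.1  59.2 218.4]
top near tool mm [-29.9   0.5 -30. ] jaw mm [  5.4 -32.8 218.8]
```

```bash
python3 - <<'E'
from h import *
im=vision.grab_frame("wrist")
cv2.imwrite("pics/c3.png",crop(im,205,100,100,146,4.1))
E
```

```text
(no output)
```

View pics/c3.png

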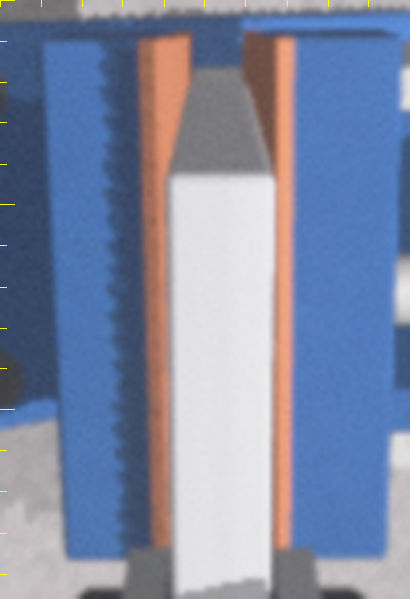

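```bash
python3 - <<'E'
from h import *
w=vision.camera_model("wrist");st=bot.observe();p=st['position'];Q=Ro.from_euler('xyz',st['tool_rot'])
C=lambda x,y:np.array([205+x/4.1,100+y/4.1])
obs=np.array([C(138,42),C(151,548),C(295,35),C(291,548),C(44,40),C(68,555),C(398,38),C(386,555)])
def frame(q):
    x,y,yw=q[:3];Rv=Ro.from_euler('z',yw).as_matrix();F=Ro.from_euler('y',-30,degrees=True).as_matrix()
    return np.array([x,y,0])+Rv@[-.048,0,.1],Rv@F
def res(q,full=0):
    o,R=frame(q);xm=.0197;L=q[3]
    P=np.array([[-.007,L,.05],[-.007,-L,.05],[xm,L,.05],[xm,-L,.05],[-.034,.065,.05],[-.034,-.065,.05],[.0487,.065,.05],[.0487,-.065,.05]])+[0,0,q[4]]
    return (proj(w,o+P@R.T)-obs).ravel()
f=least_squares(res,[VX,VY,VW,.065,0]);o,R=frame(f.x);print(f.x[:2],np.degrees(f.x[2]),f.x[3:],np.round(res(f.x).reshape(-1,2),1).tolist())
print('tcp jaw',R.T@(p-o)*1e3,'tool yaw in jaw deg',np.degrees(np.arctan2(*(R.T@Q.as_matrix())[:2,0])))
for n,px,z in(('bot far',C(218.5,70),.070),('top far',C(221.5,175),-.030),('top near-ish',C(222,580),-.030)):
    c,v=ray(w,px);Tc=Q.inv().apply(c-p);Tv=Q.inv().apply(v);X=Tc+Tv*(z-Tc[2])/Tv[2]
    print(n,'tool mm',np.round(X*1e3,1),'jaw mm',np.round(R.T@(p+Q.apply(X)-o)*1e3,1))
E
```

```text
[ 0.57258682 -0.18996505] 70.0652826202792 [ 0.06382329 -0.01445392] [[4.9, -0.2], [4.7, 0.7], [-4.8, 1.2], [-4.2, 0.5], [-1.1, -0.7], [-0.5, 0.2], [1.2, -1.1], [-0.0, -0.4]]
tcp jaw [  6.19800248   0.91373384 189.2178219 ] tool yaw in jaw deg 0.5632502567650954
bot far tool mm [62.6  0.3 70. ] jaw mm [  7.   63.5 119.2]
top far tool mm [ 60.8   0.6 -30. ] jaw mm [  7.5  61.7 219.2]
top near-ish tool mm [ 20.7   0.7 -30. ] jaw mm [  7.2  21.6 219.2]
```

```bash
sed -i 's/^VX,VY,VW=.*/VX,VY,VW=0.5726,-0.1900,np.radians(70.1)/' h.py
python3 - <<'E'
from h import *
go(vis(5.8,-1.5,150),vis(5.8,-1.5,110),vis(5.8,-1.5,72))
E
```

```text
now 6.4 [ 0.5249 -0.3187  0.267 ] [150.1  -0.3 159.6] w 0.0095 F [-0.3 -0.5 -3.7]
slide [-0.25, -0.03, 3.92] turn [-0.1, 0.1, -0.6]
slide [-0.25, -0.02, 7.92] turn [-0.1, 0.1, -0.6]
slide [-0.24, -0.01, 11.72] turn [-0.1, 0.1, -0.6]
```

arm_command(gripper=[0.5,0.5,0.5,0.5,0.5], slide=[[-0.2,0,3],[-0.25,0,5.5],[-0.25,0,7],[-0.25,0,8],[-0.25,0,8.5]], turn=[[0,0,-0.6],[0,0,-0.6],[0,0,-0.6],[0,0,-0.6],[0,0,-0.6]])

```text
clock: 7.02
position: [0.5419, -0.2797, 0.1928]
tool_rot: [2.62, 0.001, 2.794]
force: [0.3, -0.2, -2.9]
grip_width: 0.0092
```

```bash
python3 - <<'E'
from h import *
go(vis(5.8,-1.5,72))
E
```

```text
now 7.03 [ 0.5419 -0.2797  0.1928] [1.501e+02 1.000e-01 1.601e+02] w 0.0092 F [ 0.3 -0.2 -2.9]
slide [0.02, 0.0, 3.17] turn [-0.1, 0.1, -0.0]
```

arm_command(gripper=[0.5,0.5,0.5,0.5,0.5], slide=[[0,0,0.6],[0,0,1.2],[0,0,1.8],[0,0,2.4],[0,0,2.8]], turn=[[0,0,0],[0,0,0],[0,0,0],[0,0,0],[0,0,0]])

```text
clock: 7.65
position: [0.5465, -0.2661, 0.1679]
tool_rot: [2.62, 0.0, 2.794]
force: [0.1, -0.5, -3.7]
grip_width: 0.0088
```

arm_command(gripper=[0.5,0.5], slide=[[0,0,0.2],[0,0,0.2]], turn=[[0,0,0],[0,0,0]])

```text
clock: 7.9
position: [0.5468, -0.2653, 0.1665]
tool_rot: [2.62, 0.0, 2.794]
force: [-0.9, -0.7, -2.8]
grip_width: 0.0089
```

```bash
python3 - <<'E'
from h import *
go(vis(5.8,-1.5,70))
E
```

```text
now 7.9 [ 0.5468 -0.2653  0.1665] [150.1   0.  160.1] w 0.0089 F [-0.9 -0.7 -2.8]
slide [-0.01, -0.01, 0.34] turn [-0.1, 0.0, -0.0]
```

Still no contact. Continuing gently until the plate touches the bed.

arm_command(gripper=[0.5,0.5,0.5,0.5], slide=[[0,0,0.15],[0,0,0.25],[0,0,0.35],[0,0,0.35]], turn=[[0,0,0],[0,0,0],[0,0,0],[0,0,0]])

```text
clock: 8.4
position: [0.5473, -0.2645, 0.1644]
tool_rot: [2.621, 0.001, 2.793]
force: [-7.7, -5.0, 10.9]
grip_width: 0.0091
```

arm_command(gripper=[0.5,0.5], slide=[[0,0,0.15],[0,0,0.15]], turn=[[0,0,0],[0,0,0]])

```text
clock: 8.65
position: [0.5474, -0.2648, 0.1641]
tool_rot: [2.621, 0.001, 2.792]
force: [-18.2, -10.7, 29.7]
grip_width: 0.009
```

arm_command(gripper=[0.5,2.5,3,3,3], slide=[[0,0,-0.2],[0,0,-0.2],[0,0,-0.2],[0,0,-0.2],[0,0,-0.2]], turn=[[0,0,0],[0,0,0],[0,0,0],[0,0,0],[0,0,0]])

```text
clock: 9.28
position: [0.5473, -0.2638, 0.1639]
tool_rot: [2.62, 0.0, 2.794]
force: [0.3, -0.3, -0.9]
grip_width: 0.0302
```

arm_command(gripper=[3,3,3,3,3], slide=[[0,0,-3],[0,0,-7],[0,0,-11],[0,0,-14],[0,0,-14]], turn=[[0,0,0],[0,0,0],[0,0,0],[0,0,0],[0,0,0]])

```text
clock: 9.9
position: [0.5237, -0.3309, 0.2868]
tool_rot: [2.621, 0.003, 2.792]
force: [-0.1, -0.3, 0.3]
grip_width: 0.0301
```

```bash
python3 - <<'E'
from h import *
w=vision.camera_model("wrist");a=vision.camera_model("scene");b=vision.camera_model("side")
im=vision.grab_frame("wrist");sc=vision.grab_frame("scene");sd=vision.grab_frame("side")
o,R=jawframe()
for z in (100,):
  for n,m in(("w",w),("scene",a),("side",b)):
    P=o+(np.array([[0,60,z],[0,-60,z],[10,60,z],[10,-60,z]])/1e3)@R.T
    print(n,np.round(proj(m,P),1).tolist())
c=np.hstack([crop(im,170,60,140,200,3),np.vstack([crop(sc,170,150,95,75,4),crop(sd,220,130,95,75,4)])])
print(c.shape);cv2.imwrite("pics/c4.png",c)
go()
E
```

```text
w [[251.0, 113.4], [252.1, 246.8], [263.4, 113.4], [262.9, 246.8]]
scene [[216.8, 153.8], [184.8, 170.2], [218.3, 154.2], [186.2, 170.7]]
side [[307.5, 163.7], [284.9, 144.4], [305.1, 163.1], [282.5, 143.8]]
(600, 800, 3)
now 10.05 [ 0.5233 -0.3289  0.2846] [150.1  -0.  160.1] w 0.0301 F [ 0.6  1.  -1. ]
```

View pics/c4.png

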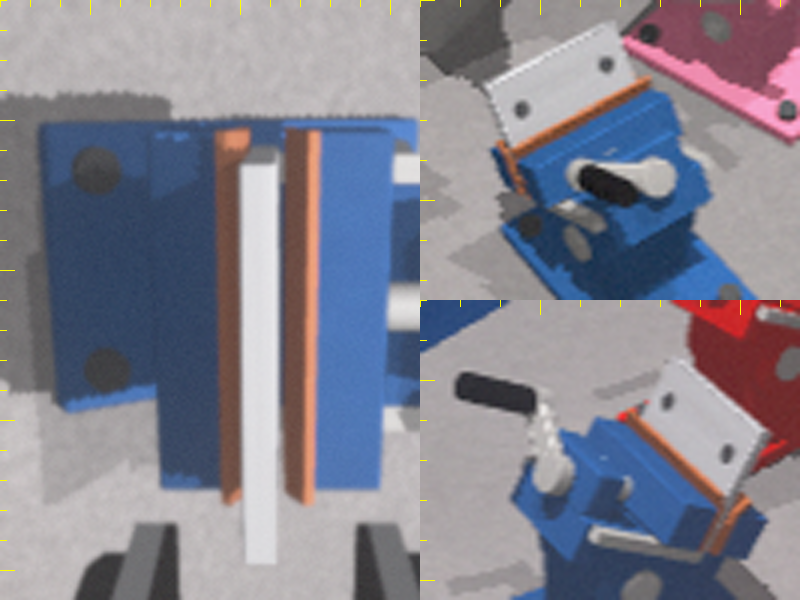

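Seated check: the plate's top ends are at wrist pixels (256.7,114) and (257.3,247.7). The prediction for z=100 mm is rows 113.4 and 246.8, so the plate is fully home, centred and leaning on the fixed jaw. Now the crank.

```bash
cat >> h.py <<'E'
def crk(q,dz=0,dy=0,x=154):
    """TCP with pads centred on handle at crank angle q; tool x=jaw x, tool z=-jaw z"""
    o,R=jawframe();Q=Ro.from_matrix(np.column_stack([R[:,0],-R[:,1],-R[:,2]]))
    return o+R@(np.array([x,60*np.sin(q-1.3)+dy,12+60*np.cos(q-1.3)-19+dz])/1e3),Q
E
python3 - <<'E'
from h import *
for q in(.22,1.3,2.):print(q,crk(q)[0])
print(crk(.22,100)[0]);go(crk(.22,100),crk(.22))
E
```

```text
0.22 [ 0.64779357 -0.13774612  0.19542876]
1.3 [ 0.59263743 -0.1346472   0.22289935]
2.0 [ 0.55869371 -0.11485701  0.21068019]
[ 0.63077459 -0.18476052  0.2820313 ]
now 10.05 [ 0.5233 -0.3289  0.2846] [150.1  -0.  160.1] w 0.0301 F [ 0.6  1.  -1. ]
slide [-5.2, 14.79, 8.81] turn [-0.1, 0.0, 90.0]
slide [-5.2, 14.8, 18.81] turn [-0.1, 0.0, 90.0]
```

arm_command(gripper=[4,5,5,5,5], slide=[[-1,3,0],[-2,6,0],[-3,9,0],[-4,12,0],[-5.2,14.8,0]], turn=[[0,0,10],[0,0,20],[0,0,30],[0,0,40],[0,0,50]])

```text
clock: 10.68
position: [0.6165, -0.2251, 0.3587]
tool_rot: [2.79, -0.395, 1.987]
force: [0.7, -0.5, 0.2]
grip_width: 0.0501
```

```bash
python3 - <<'E'
from h import *
print(np.round(bot.observe()['qpos'],2));go(crk(.22,100),crk(.22,50))
E
```

```text
[ 0.83  0.59 -0.55  1.32 -0.23  1.32  0.77]
now 10.68 [ 0.6165 -0.2251  0.3587] [159.9 -22.6 113.8] w 0.0501 F [ 0.7 -0.5  0.2]
slide [-0.07, -0.09, 8.78] turn [-0.1, 0.1, 39.7]
slide [-0.07, -0.08, 13.78] turn [-0.1, 0.1, 39.7]
```

arm_command(gripper=[5,5,5,5,5], slide=[[0,0,1],[0,0,3],[0,0,5],[0,0,8],[0,0,8]], turn=[[0,0,10],[0,0,20],[0,0,30],[0,0,39.7],[0,0,39.7]])

```text
clock: 11.3
position: [0.6291, -0.1871, 0.2877]
tool_rot: [-3.141, -0.522, 1.231]
force: [-0.8, 0.7, -0.3]
grip_width: 0.0503
```

```bash
python3 - <<'E'
from h import *
w=vision.camera_model("wrist");im=vision.grab_frame("wrist")
cv2.imwrite("pics/w5.png",cv2.resize(im,(640,480),interpolation=cv2.INTER_CUBIC))
o,R=jawframe()
for q in(.1,.22,.3):
  P=o+(np.array([[x,60*np.sin(q-1.3),12+60*np.cos(q-1.3)] for x in(120,182)])/1e3)@R.T;print(q,np.round(proj(w,P)*1.25,0).tolist())
print(np.round(bot.observe()['qpos'],2));go(crk(.22,50),crk(.22,0))
E
```

```text
0.1 [[330.0, 290.0], [331.0, 200.0]]
0.22 [[326.0, 295.0], [327.0, 202.0]]
0.3 [[322.0, 297.0], [323.0, 204.0]]
[ 0.7   0.6  -0.4   1.44 -0.33  1.16  0.16]
now 11.35 [ 0.6294 -0.1884  0.2892] [179.8 -29.9  70.7] w 0.0501 F [-0.1 -1.3  0.5]
slide [-0.01, 0.01, 5.81] turn [-0.1, 0.1, 0.5]
slide [-0.0, 0.02, 10.81] turn [-0.1, 0.1, 0.5]
```

View pics/w5.png

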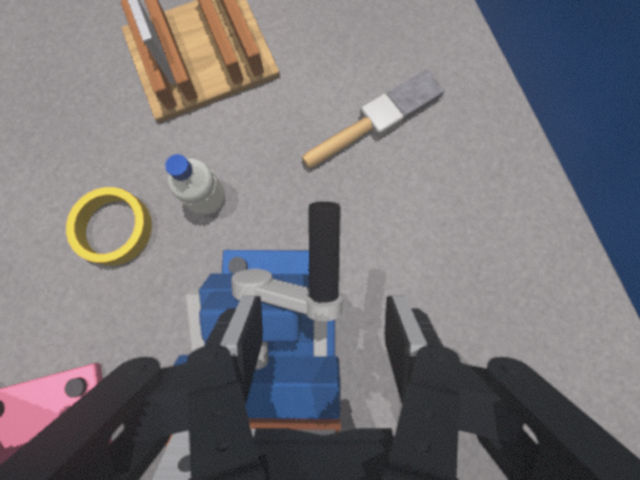

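Handle seen at (325,203)–(324,298), matching the model at q≈0.22–0.25 and centred between the fingers. Descending over it.

arm_command(gripper=[5,5,5,4,3.2], slide=[[0,0,4],[0,0,8],[0,0,10.5],[0,0,10.8],[0,0,10.8]], turn=[[0,0,0.5],[0,0,0.5],[0,0,0.5],[0,0,0.5],[0,0,0.5]])

```text
clock: 11.98
position: [0.6484, -0.1397, 0.1973]
tool_rot: [3.141, -0.522, 1.221]
force: [-0.3, -0.1, 0.3]
grip_width: 0.0319
```

```bash
python3 - <<'E'
from h import *
go(*[crk(q) for q in(.22,.5,.8,1.1,1.4,1.7,2.0)])
E
```

```text
now 11.97 [ 0.6484 -0.1397  0.1973] [180.  -29.9  70. ] w 0.0319 F [-0.3 -0.1  0.3]
slide [0.05, -0.12, 0.24] turn [0.1, 0.1, -0.1]
slide [0.04, -1.11, -1.11] turn [0.1, 0.1, -0.1]
slide [0.04, -2.53, -2.2] turn [0.1, 0.1, -0.1]
slide [0.03, -4.22, -2.82] turn [0.1, 0.1, -0.1]
slide [0.03, -6.01, -2.91] turn [0.1, 0.1, -0.1]
slide [0.02, -7.75, -2.47] turn [0.1, 0.1, -0.1]
slide [0.02, -9.28, -1.54] turn [0.1, 0.1, -0.1]
```

arm_command(gripper=[2.8,2.8,2.8,2.8,2.8], slide=[[0,-0.8,-0.6],[0,-1.7,-1.6],[0,-2.6,-2.2],[0,-3.6,-2.6],[0,-4.6,-2.8]], turn=[[0,0,0],[0,0,0],[0,0,0],[0,0,0],[0,0,0]])

```text
clock: 12.6
position: [0.6003, -0.1374, 0.2222]
tool_rot: [3.139, -0.521, 1.22]
force: [4.7, -2.6, -0.1]
grip_width: 0.0278
```

arm_command(gripper=[2.8,2.8,2.8,2.8,2.8], slide=[[0,-0.8,0],[0,-1.6,0],[0,-2.4,0.1],[0,-3.1,0.3],[0,-3.7,0.5]], turn=[[0,0,0],[0,0,0],[0,0,0],[0,0,0],[0,0,0]])

```text
clock: 13.22
position: [0.5657, -0.1207, 0.2159]
tool_rot: [-3.14, -0.522, 1.219]
force: [2.8, -3.0, -1.5]
grip_width: 0.0281
```

```bash
python3 - <<'E'
from h import *
go(*[crk(q) for q in(1.7,1.9,2.0,2.1)])
E
```

```text
now 13.22 [ 0.5657 -0.1207  0.2159] [-179.9  -29.9   69.8] w 0.0281 F [ 2.8 -3.  -1.5]
slide [0.0, 0.67, -0.33] turn [0.0, 0.1, -0.2]
slide [0.0, -0.38, 0.25] turn [0.0, 0.1, -0.2]
slide [0.0, -0.86, 0.61] turn [0.0, 0.1, -0.2]
slide [-0.0, -1.3, 1.02] turn [0.0, 0.1, -0.2]
```

arm_command(gripper=[2.8,2.8,2.8], slide=[[0,-0.4,0.2],[0,-0.8,0.4],[0,-0.8,0.4]], turn=[[0,0,0],[0,0,0],[0,0,0]])

```text
clock: 13.6
position: [0.559, -0.1157, 0.2126]
tool_rot: [-3.139, -0.522, 1.219]
force: [-0.1, 0.7, 0.6]
grip_width: 0.0283
```

arm_command(gripper=[2.8,2.8], slide=[[0,-0.2,0.2],[0,-0.3,0.2]], turn=[[0,0,0],[0,0,0]])

```text
clock: 13.85
position: [0.5573, -0.1141, 0.2111]
tool_rot: [-3.141, -0.522, 1.22]
force: [4.6, -2.0, -0.5]
grip_width: 0.028
```

arm_command(gripper=[2.8,2.8,2.8], slide=[[0,-0.2,0.1],[0,-0.4,0.2],[0,-0.4,0.2]], turn=[[0,0,0],[0,0,0],[0,0,0]])

```text
clock: 14.22
position: [0.5543, -0.1121, 0.2096]
tool_rot: [3.141, -0.522, 1.219]
force: [6.9, -2.9, -1.1]
grip_width: 0.0279
```

arm_command(gripper=[2.8,2.8], slide=[[0,-0.2,0.1],[0,-0.3,0.2]], turn=[[0,0,0],[0,0,0]])

```text
clock: 14.48
position: [0.5524, -0.1105, 0.2081]
tool_rot: [3.14, -0.522, 1.22]
force: [10.9, -5.7, 0.2]
grip_width: 0.028
```

```bash
python3 - <<'E'
from h import *
go(*[crk(q) for q in(1.9,2.0,2.1,2.2)])
E
```

```text
now 14.47 [ 0.5524 -0.1105  0.2081] [179.9 -29.9  69.9] w 0.028 F [10.9 -5.7  0.2]
slide [-0.04, 1.22, -0.68] turn [0.2, 0.1, -0.2]
slide [-0.04, 0.74, -0.32] turn [0.2, 0.1, -0.2]
slide [-0.04, 0.3, 0.09] turn [0.2, 0.1, -0.2]
slide [-0.04, -0.09, 0.54] turn [0.2, 0.1, -0.2]
```

Force is starting to rise. Tightening further in small steps.

arm_command(gripper=[2.8,2.8,2.8], slide=[[0,-0.1,0.1],[0,-0.2,0.1],[0,-0.2,0.1]], turn=[[0,0,0],[0,0,0],[0,0,0]])

```text
clock: 14.85
position: [0.5511, -0.1095, 0.2074]
tool_rot: [3.139, -0.522, 1.22]
force: [12.5, -5.4, -0.3]
grip_width: 0.028
```

arm_command(gripper=[2.8,2.8,2.8], slide=[[0,-0.1,0],[0,-0.2,0],[0,-0.2,0]], turn=[[0,0,0],[0,0,0],[0,0,0]])

```text
clock: 15.22
position: [0.5496, -0.1092, 0.2075]
tool_rot: [3.138, -0.522, 1.22]
force: [15.5, -5.9, 0.2]
grip_width: 0.0277
```

```bash
python3 - <<'E'
from h import *
go(*[crk(q) for q in(2.0,2.1,2.2)])
E
```

```text
now 15.22 [ 0.5496 -0.1092  0.2075] [179.8 -29.9  69.9] w 0.0277 F [15.5 -5.9  0.2]
slide [-0.03, 1.05, -0.38] turn [0.3, 0.1, -0.2]
slide [-0.04, 0.61, 0.02] turn [0.3, 0.1, -0.2]
slide [-0.04, 0.21, 0.47] turn [0.3, 0.1, -0.2]
```

arm_command(gripper=[2.8,2.8,2.8], slide=[[0,-0.2,0.1],[0,-0.4,0.2],[0,-0.4,0.2]], turn=[[0,0,0],[0,0,0],[0,0,0]])

```text
clock: 15.6
position: [0.547, -0.1072, 0.206]
tool_rot: [3.136, -0.521, 1.22]
force: [19.7, -7.5, -1.5]
grip_width: 0.028
```

```bash
python3 - <<'E'
from h import *
w=vision.camera_model("wrist");b=vision.camera_model("side");a=vision.camera_model("scene")
im=vision.grab_frame("wrist");sc=vision.grab_frame("scene");sd=vision.grab_frame("side")
o,R=jawframe()
for q in(1.9,2.0,2.1,2.2,2.3):
  P=o+(np.array([[x,60*np.sin(q-1.3),12+60*np.cos(q-1.3)] for x in(120,182)])/1e3)@R.T
  print(q,*[np.round(proj(m,P),1).tolist() for m in (w,a,b)])
P=o+R@(np.array([114,0,12])/1e3);print('hub',*[np.round(proj(m,P),1).tolist() for m in (w,a,b)])
c=np.hstack([crop(im,180,100,140,200,3),np.vstack([crop(sc,170,140,95,75,4),crop(sd,220,130,95,75,4)])])
cv2.imwrite("pics/c6.png",c);go()
E
```

```text
1.9 [[300.6, 344.7], [306.6, 222.8]] [[232.8, 174.2], [243.8, 177.9]] [[265.0, 163.8], [247.4, 159.8]]
2.0 [[289.6, 338.9], [293.8, 219.4]] [[234.5, 174.6], [245.5, 178.2]] [[265.3, 165.8], [247.7, 161.8]]
2.1 [[279.8, 332.7], [282.4, 215.7]] [[236.1, 175.2], [247.1, 178.8]] [[265.5, 167.8], [247.8, 164.0]]
2.2 [[271.3, 326.2], [272.6, 211.8]] [[237.6, 175.9], [248.7, 179.6]] [[265.5, 170.0], [247.8, 166.2]]
2.3 [[264.1, 319.5], [264.4, 207.9]] [[239.1, 176.8], [250.1, 180.5]] [[265.4, 172.2], [247.7, 168.4]]
hub [[343.2, 290.3]] [[227.8, 193.5]] [[253.0, 173.5]]
now 15.75 [ 0.5469 -0.1073  0.2061] [179.7 -29.9  69.9] w 0.0277 F [18.8 -7.  -0.7]
```

View pics/c6.png

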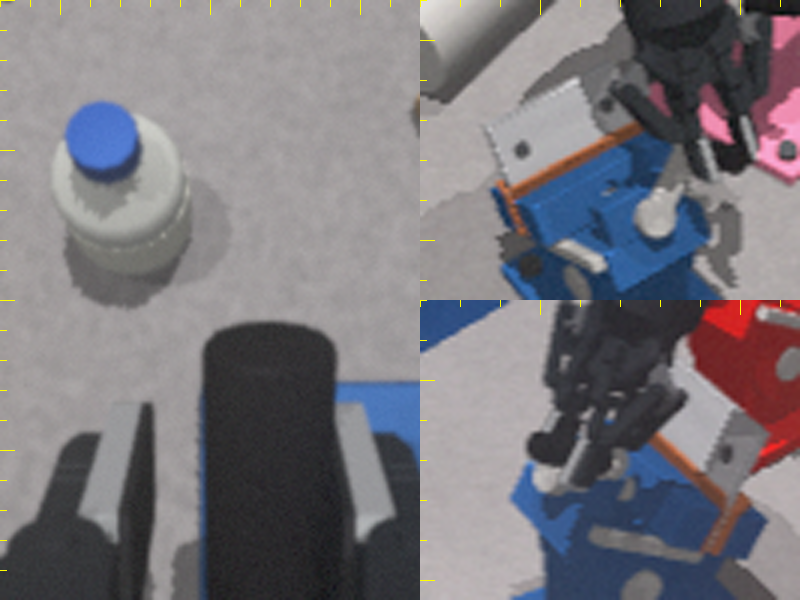

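arm_command(gripper=[2.8,2.8,2.8,2.8], slide=[[0,-0.2,0.1],[0,-0.4,0.3],[0,-0.5,0.4],[0,-0.5,0.4]], turn=[[0,0,0],[0,0,0],[0,0,0],[0,0,0]])

```text
clock: 16.25
position: [0.5444, -0.1045, 0.2031]
tool_rot: [3.132, -0.521, 1.22]
force: [27.3, -9.9, -0.6]
grip_width: 0.0278
```

```bash
python3 - <<'E'
from h import *
o,R=jawframe();s=bot.observe();print('tcp jaw mm',R.T@(s['position']-o)*1e3,'F jaw',R.T@s['force'])
E
```

```text
tcp jaw mm [154.38353136  55.61425038  29.88408604] F jaw [ -0.36105681 -29.05222583  -0.5106278 ]
```

arm_command(gripper=[2.8,2.8,4,5,5], slide=[[0,0.4,0],[0,0.9,0],[0,0.9,0],[0,0.9,-3],[0,0.9,-8]], turn=[[0,0,0],[0,0,0],[0,0,0],[0,0,0],[0,0,0]])

```text
clock: 16.88
position: [0.5337, -0.1418, 0.2707]
tool_rot: [-3.136, -0.523, 1.219]
force: [0.0, -0.9, 0.5]
grip_width: 0.0501
```

arm_command(gripper=[5,5,5,5,5], slide=[[0,0,-4],[0,0,-8],[0,0,-10],[0,0,-10],[0,0,-10]], turn=[[0,0,0],[0,0,0],[0,0,0],[0,0,0],[0,0,0]])

```text
clock: 17.5
position: [0.5175, -0.1887, 0.3566]
tool_rot: [-3.138, -0.522, 1.219]
force: [0.1, 0.2, -0.0]
grip_width: 0.0498
```

```bash
python3 - <<'E'
from h import *
w=vision.camera_model("wrist");b=vision.camera_model("side");a=vision.camera_model("scene")
im=vision.grab_frame("wrist");sc=vision.grab_frame("scene");sd=vision.grab_frame("side")
o,R=jawframe()
for q in(1.9,2.0,2.1,2.2,2.3):
  P=o+(np.array([[x,60*np.sin(q-1.3),12+60*np.cos(q-1.3)] for x in(120,182)])/1e3)@R.T
  print(q,*[np.round(proj(m,P),1).tolist() for m in (w,b)])
P=o+R@(np.array([114,0,12])/1e3);print('hub',*[np.round(proj(m,P),1).tolist() for m in (w,b)])
c=np.hstack([crop(im,180,130,140,200,3),np.vstack([crop(sc,170,140,95,75,4),crop(sd,220,130,95,75,4)])])
cv2.imwrite("pics/c7.png",c);go()
E
```

```text
1.9 [[277.9, 210.1], [278.9, 148.7]] [[265.0, 163.8], [247.4, 159.8]]
2.0 [[273.0, 208.8], [273.7, 148.0]] [[265.3, 165.8], [247.7, 161.8]]
2.1 [[268.6, 207.4], [268.9, 147.3]] [[265.5, 167.8], [247.8, 164.0]]
2.2 [[264.6, 205.9], [264.8, 146.5]] [[265.5, 170.0], [247.8, 166.2]]
2.3 [[261.2, 204.3], [261.2, 145.7]] [[265.4, 172.2], [247.7, 168.4]]
hub [[304.5, 199.3]] [[253.0, 173.5]]
now 17.65 [ 0.5177 -0.1889  0.3568] [-179.8  -29.9   69.9] w 0.05 F [-0.2  0.4  0. ]
```

View pics/c7.png

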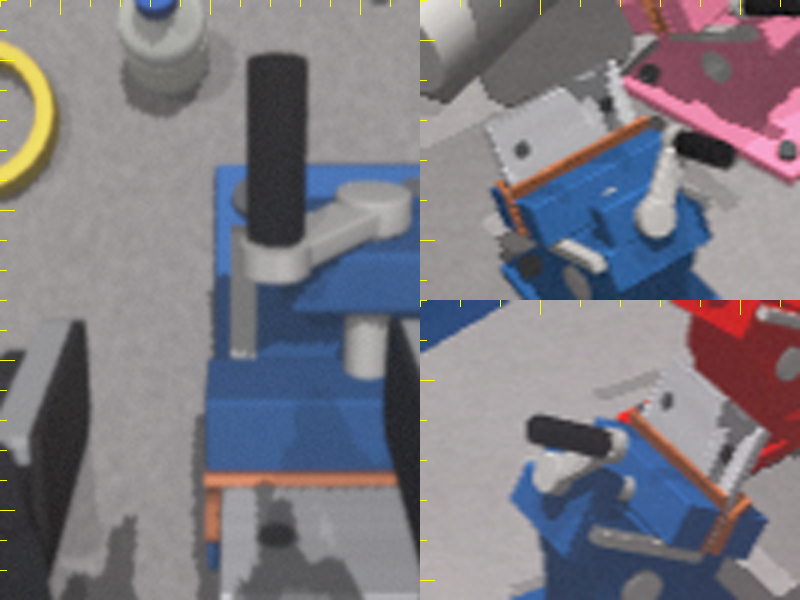

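Let-go view: the handle runs wrist (272,208)–(272,150), with its outer end at side (248,163). Both give q≈2.03–2.05, the jam angle, and it stayed there after release. The moving lip is against the plate and nothing else has moved. Handing in.

```bash
python3 -c "
from workcell import job_done
print(job_done())"
```

```text
the job is handed in; nothing more can be done
None
```

The two-hole plate is in the blue vise, seated on the bed and clamped. The crank is tight, the gripper has let go and is clear, and the job was handed in at about 17.7 s.

- **Seating:** I gripped the plate by its top edge and slid it in along the 30° slot until it met the bed at about 30 N. After release its top edge was within about 1 px of the fully home position in the wrist and side views. In the scene view it was 1–2 px low. It was centred to about 1–2 mm. I checked this before cranking; afterwards the plate looked unchanged, but I did not re-measure it.
- **Clamping:** I pushed the handle clockwise between loosely open fingers until the push reached about 29 N. After letting go, the wrist view puts the crank at about 2.03 rad and the side view at about 2.05. That matches the stated jam angle near 2.0, and the crank stayed there.
- **One disagreement:** while I was pushing, the tool position suggested 2.2–2.3 rad. I put the difference down to the arm and fingers flexing under load; the pictures after release did not bear it out.
- **Other objects:** the smaller plate was still in its rack slot in the last view that showed the rack, just before cranking. I saw no sign of anything else being disturbed.

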